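# Hold the wide spring clip open around a wet panel's edge

### The arm

A 6-joint arm with a two-finger parallel gripper is mounted at the origin on the work surface. World frame = base frame: x ahead of the robot, y to its left, z up, the work surface at z = 0. Lengths are in m, angles in rad, forces in N, time in s.
With the tool pointing down it reaches from about 0.35 to 0.775 m from the base axis. Payload 5.5 kg.
Tool frame: the origin (TCP) lies between the finger pads; the fingertips stand 25 mm ahead of it and the grasp point (between the pads) lies 6 mm ahead of it; z points along the fingers, y is the direction in which the jaws open and shut (so a half turn about z gives the same grasp; the last joint's range is limited). The gripper opens to 85 mm and grips with 20 to 120 N. Pads are 22 mm wide; open, the fingers measure 114 mm over their backs; the gripper's body (76 mm by 85 mm) begins 54 mm behind the grasp point. The pads swing forward as they close: fully open they stand 13 mm farther back than shut.
Start: joints at [-1.277, 0.313, 0.046, 1.304, 0, 1.431], TCP at [0.242, -0.522, 0.256] pointing down, gripper open.
Joint ranges: [-2.76, 2.76], [-0.86, 1.69], [-1.03, 1.26], [-2.2, 2.34], [-1.47, 1.5], [-3.14, 3.14]. Speed limits (rad/s): [2.57, 2.57, 3.14, 3.14, 3.14, 3.14].

### API

Orientations are given as a rotation vector (axis times angle).
In Python, from station import r gives the robot as it stands.
- The arm moves only by the shell command python3 -m creep 'ROWS'. ROWS is text: rows parted by semicolons, each of 7 numbers parted by spaces: the shift along the tool's x, y, z in mm, then the turn, a rotation vector about the tool's x, y, z in degrees, then the closure, from 0 (fully open) to 1 (shut). A call has 1 to 12 rows; each row is the pose to reach, as a shift and turn from the pose measured when the call began, along the tool's axes at that moment; what a row does not reach only later rows make up. A row lasts 1/10 s, in which the tool goes at most 50 mm and 8.59 degrees, less where a joint would pass 70% of its speed; a pose out of reach is approached as far as the arm can. A call with a gripper value outside its range is refused whole. The fingers move at their own pace and stop on an object; the grip force is fixed at half the most. Time passes only in rows, so rows that repeat a pose let the fingers close. It gives the time, the measured TCP pose, the force and the opening at its end, in the units of the state.
- r.read_state(): the state, without advancing time (a new reading comes with each control period).
- r.grab_frame(name): name is "scene" or "top" or "wrist"; returns a dict with "pixels" (420x560x3 uint8, red, green, blue), "z_map" (420x560 float32, m along the optical axis (not along the pixel's ray), 0 where there is no reading), "vfov" (degrees; the focal length in pixels is half the picture's height over the tangent of half this angle, whatever the lens; pixels are square), "cx", "cy" (the principal point, pixels), "k1" (the pictures are not rectified: a ray, as slopes to the right and down, at radius r is drawn at 1 + k1 r^2 times it, then the intrinsics apply), "position" and "orientation" of the camera in the world. Camera axes: x right, y up, looking along -z (the intrinsics and any distortion apply to the point x, -y, -z); pixel columns grow to the right and rows downward; lengths in m; the calibration is good to about 2 mm. A picture is of the moment at which its call begins.
- r.close_job(): hands the job in, once; it reports no verdict.
The state is a dict: "t": time; "joint_pos": joint angles; "qd": joint speeds; "joint_torque": joint torques, N m; "position": TCP position; "orientation": TCP orientation; "force": force on the tool from outside, world axes, zero at the start; "wrist_torque": the same for the moment, N m; "width": opening from 0.0 (shut) to 1.0 (fully open).
Only numpy, scipy, OpenCV 4.12 (cv2) and the standard library are available. Lean on these libraries where they do the work, as an engineer would, in place of code of your own. Each camera call takes 0.05 s, during which the arm holds its last target. There are 200 camera calls.

### The job

Take the wider of the two spring clips off its wooden rail by squeezing its handles, carry it to the wet little painting that stands upright to dry, and lower it so that it gapes around the middle of the painting's top edge, one jaw on either side and reaching well down past the edge. Nothing may touch the wet painting, and the narrow clip and everything else on the table stay where they are. Finish while still holding the clip there, upright, square to the edge and squeezed wide open, so that I can slip a cover card in.

Things in the scene. Friction and masses are not known exactly. Their poses are not given: they have to be found in the camera images.
- clip_center (a point): the wide steel spring clip, 44 mm wide along its hinge, about 50 g, the same both ways round: point on its hinge axis, mid-width, about half-way up. z up, y along the hinge (and the rail), x the way the jaws open and the handles are squeezed. Biting the rail, its two plate handles splay upwards to tops 33 mm above this point, 50 mm apart over the outside; jaw tips 40 mm below it.
- clip: the same clip; origin under its barrel, 9 mm below clip_center, same axes; this underside sits on the rail's top edge at the start. Squeezed fully, the handles stand parallel, 24 mm apart over the outside, from 4 to 40 mm above the hinge axis, and the jaw tips are 37 mm below that axis with a 31 mm gap.
- clip_jaw (a joint): opening of the wide clip: angle of each half in rad, about 0 biting the rail (jaws 6 mm apart), 0.25 jaws 24 mm apart, 0.35 fully open against a stop. The spring takes about 7 N on each handle near its top to start and 12 N when fully open; let go, it snaps shut.
- small_clip_center (a point): the narrow spring clip, a bystander: of the same shape and height but only 22 mm wide along its hinge; the point is on its hinge axis. It bites the same rail, 110 mm from the wide clip (either of them may be at either end)
- rail_top (a point): clip rail: upright wooden batten 6 mm thick, 190 mm long and 40 mm high on a foot 70 x 200 x 20 mm; the point is the middle of its top edge, 60 mm above the table. y runs along the rail, x across it. Fixed
- panel_edge (a point): the wet painting: cardboard panel 5 mm thick, 150 mm wide, standing upright in a low wooden stand (80 x 170 mm, 30 mm high); the point is the middle of its top edge, 136 mm above the table. y runs along the edge, x across the panel (its thickness, painted face at +x), z up. Fixed
- panel: the same panel; origin at the middle of its lower edge, 120 mm below panel_edge, same axes
- tube_a: bystander: paint tube lying flat, 82 mm long, 24 mm high, between the rail and the stand; origin on its underside
- tube_b: bystander: another such paint tube, beyond the rail
- jar: bystander: amber glass jar with steel lid, 64 mm across, 75 mm high; origin under it
- brush_pot: bystander: aluminium pot with brushes, 76 mm across, brushes up to 210 mm high; origin under it
- brush: bystander: loose brush lying on the table, 200 mm long; origin on its underside
- eraser: bystander: grey kneaded eraser block 45 x 25 x 14 mm; origin under it
Things that resemble listed ones, but are neither listed nor needed, are in the scene too. What is shaped like the clip but green or turquoise is not meant.

How it is judged:
On the way, in this order (a step that is already met when the one before it is completed fails the run):
1. the wide clip is squeezed open (value of joint clip_jaw above 0.2 rad and contact force between the fingers and clip above 1 N), for 0.1 s.
2. the wide clip is lifted off the rail (z of clip_center in the frame of rail_top above 0.04 m), for 0.1 s.
At the end, for the whole second after the job is handed in: Fingers hold the wide clip open 0.25 rad or more a side, still, upright and square to the panel within 0.2 rad; hinge centre within 25 mm of the middle of the top edge along it and 10 mm across it, 10 to 28 mm above it (jaws 8 mm or more down each side), not touching the panel (value of joint clip_jaw above 0.25 rad and x of clip_center in the frame of panel_edge between -0.01 and 0.01 m and y of clip_center in the frame of panel_edge between -0.025 and 0.025 m and z of clip_center in the frame of panel_edge between 0.01 and 0.028 m and angle between the y axis of clip_center and the y axis of panel_edge, either way round below 0.2 rad and angle between clip_center's own z axis and vertical below 0.2 rad and contact force between the fingers and clip above 1 N and contact force between clip and panel below 0.05 N and linear speed of clip below 0.03 m/s); the arm keeps its last pose, push and grip.
It fails at once if something touches the wet painting (contact force between panel and anything else above 0.3 N).
It fails at once if the narrow clip is displaced by more than 15 mm (distance of small_clip_center from where it was at the start of the episode above 0.015 m).
It fails at once if a tube, jar, pot, brush or eraser is displaced by more than 30 mm (distance of any of tube_a, tube_b, jar, brush_pot, brush, eraser from where it was at the start of the episode above 0.03 m).
It also fails if it takes over 38 s, if anything falls off the work surface, if the arm or the gripper's body presses on something with over 40 N, if the wrist force passes 120 N, or if a joint passes its speed limit or range.

## Working session

There is one attempt and no reset: what is moved stays moved. The work goes in short steps, Python scripts to look and compute and a shell command to move; the robot and the scene stay as the last step left them, time stands still between calls to the robot, and variables do not carry over. Pictures are saved under pics/ and viewed, about 8 in all and at most 12, crops included, and the job is handed in when it is done.

```bash
ls; mkdir -p pics; cat > h.py <<'E'
import numpy as np, cv2
from scipy.spatial.transform import Rotation as R
from station import r
def cam(f):
    H,W=f["pixels"].shape[:2]; fo=H/2/np.tan(np.radians(f["vfov"])/2)
    o=np.array(f["orientation"]); M=R.from_rotvec(o) if o.size==3 else None
    return fo,M.as_matrix(),np.array(f["position"])
def cloud(f):
    fo,M,p=cam(f); z=f["z_map"]; H,W=z.shape
    v,u=np.mgrid[:H,:W].astype(float)
    K=np.array([[fo,0,f["cx"]],[0,fo,f["cy"]],[0,0,1]])
    xd=(u-f["cx"])/fo; yd=(v-f["cy"])/fo; x,y=xd.copy(),yd.copy()
    for _ in range(15):
        s=1+f["k1"]*(x*x+y*y); x,y=xd/s,yd/s
    P=np.stack([x*z,-y*z,-z],-1)@M.T+p
    P[z==0]=np.nan
    return P
def grab(n,name=None):
    f=r.grab_frame(n)
    if name: cv2.imwrite(f"pics/{name}.png",f["pixels"][...,::-1])
    np.savez(f"pics/{name or n}.npz",P=cloud(f),px=f["pixels"])
    return f
E
python3 - <<'E'
from h import *
s=r.read_state(); print({k:np.round(v,3) for k,v in s.items()})
a=grab("scene","scene0"); b=grab("top","top0")
for f in (a,b): print(f["vfov"],f["k1"],f["position"],f["orientation"])
E
```

```text
pics
{'t': np.float64(0.0), 'joint_pos': array([-1.277,  0.314,  0.045,  1.304,  0.   ,  1.431]), 'qd': array([-0.001,  0.001,  0.   , -0.001,  0.   , -0.002]), 'joint_torque': array([ 1.0000e-03, -4.8063e+01,  2.9854e+01,  1.9000e-02, -0.0000e+00,
        0.0000e+00]), 'position': array([ 0.242, -0.521,  0.255]), 'orientation': array([-3.066, -0.676,  0.   ]), 'force': array([ 0.165, -0.429, -1.053]), 'wrist_torque': array([-0.022,  0.003,  0.003]), 'width': np.float64(1.002)}
45.38289393542156 -0.10641121917419366 [1.2250847  0.60022916 0.8803798 ] [0.42117219 0.98964872 2.11516589]
44.07405706072506 0.06384625654482594 [ 0.37711658 -0.04441578  1.1956522 ] [ 0.11970204 -0.11292377 -1.5967977 ]
```

```bash
python3 - <<'E'
import cv2,numpy as np
a=cv2.imread("pics/scene0.png");b=cv2.imread("pics/top0.png")
cv2.imwrite("pics/both.png",cv2.resize(np.vstack([a,b]),None,fx=.71,fy=.71,interpolation=cv2.INTER_AREA))
E
```

```text
(no output)
```

View pics/top0.png

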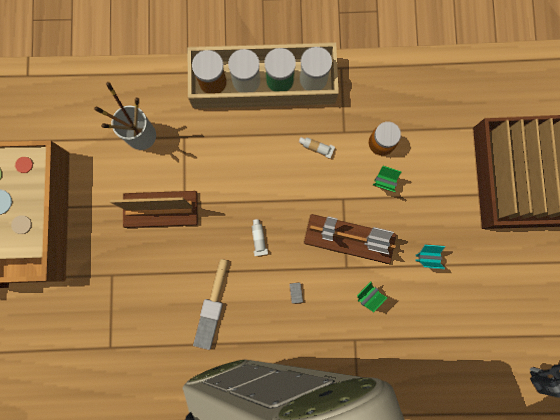

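View pics/scene0.png

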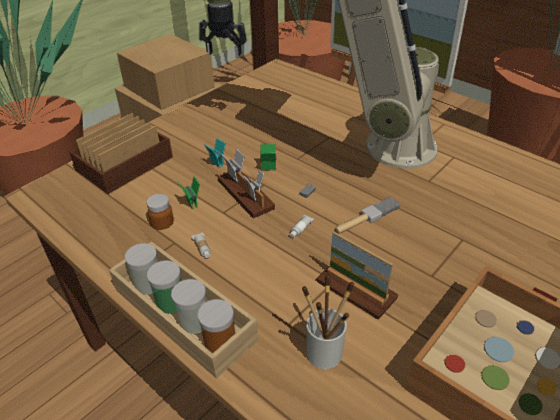

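The top view shows two steel clips biting the rail: a wider one at about (380,240) and a narrower one at about (330,230). The green clips at (388,179) and (372,297) and the turquoise one at (431,257) are decoys. The wet panel is at about (160,207) and tube_a at (260,238). I'll confirm the wide clip in a crop and measure from the depth maps.

```bash
python3 - <<'E'
from h import *
t=np.load("pics/top0.npz"); s=np.load("pics/scene0.npz")
a=cv2.resize(t["px"][200:280,290:410][...,::-1],(720,480),interpolation=cv2.INTER_CUBIC)
cv2.imwrite("pics/crop1.png",a)
T,S=t["P"],s["P"]
for n,P,(r0,r1,c0,c1) in (("top",T,(205,270,295,405)),("scene",S,(140,225,205,285))):
    Q=P[r0:r1,c0:c1].reshape(-1,3); Q=Q[np.isfinite(Q[:,0])]
    w=Q[(Q[:,2]>.012)&(Q[:,2]<.028)]; print(n,"foot",len(w),np.round(w.mean(0),4),cv2.minAreaRect((w[:,:2]*1000).astype(np.float32)))
    w=Q[(Q[:,2]>.068)&(Q[:,2]<.13)]; 
    lab=cv2.kmeans(w[:,:2].astype(np.float32),2,None,(3,50,1e-5),5,2)[1].ravel()
    for k in (0,1):
        q=w[lab==k]; print(n,"clip",len(q),np.round(q.mean(0),4),q[:,2].max(),cv2.minAreaRect((q[:,:2]*1000).astype(np.float32)))
for n,P,(r0,r1,c0,c1) in (("top",T,(180,235,105,205)),("scene",S,(225,315,310,400))):
    Q=P[r0:r1,c0:c1].reshape(-1,3); Q=Q[np.isfinite(Q[:,0])]
    for lo,hi in ((.02,.036),(.06,.128),(.128,.15)):
        w=Q[(Q[:,2]>lo)&(Q[:,2]<hi)]; print(n,"panel",lo,len(w),np.round(w.mean(0),4),w[:,2].max(),cv2.minAreaRect((w[:,:2]*1000).astype(np.float32)))
E
```

```text
top foot 1757 [ 0.4831 -0.2     0.0201] ((485.5916748046875, -209.85438537597656), (198.910400390625, 70.8697509765625), 74.64207458496094)
top clip 485 [ 0.4738 -0.263   0.0833] 0.10792920073261025 ((471.31317138671875, -262.2469482421875), (47.898258209228516, 49.4872932434082), 74.0950698852539)
top clip 247 [ 0.5023 -0.1576  0.083 ] 0.10727050756449796 ((500.4152526855469, -156.8773193359375), (24.833810806274414, 50.64183807373047), 79.9968032836914)
scene foot 935 [ 0.4871 -0.2024  0.0195] ((426.58697509765625, -238.7170867919922), (303.0146484375, 167.12905883789062), 73.1100082397461)
scene clip 335 [ 0.4389 -0.263   0.0803] 0.1054997235945424 ((397.1756286621094, -295.8894348144531), (160.56744384765625, 171.7359619140625), 74.45074462890625)
scene clip 156 [ 0.4947 -0.1489  0.0834] 0.10561489713849403 ((499.8196716308594, -152.01629638671875), (31.02613067626953, 51.29706954956055), 70.93026733398438)
top panel 0.02 443 [0.5598 0.2202 0.0279] 0.03557497577842028 ((566.363037109375, 223.9345703125), (161.62957763671875, 74.98638153076172), 89.61735534667969)
top panel 0.06 386 [0.5649 0.2215 0.0949] 0.12735873797290154 ((564.7201538085938, 223.07174682617188), (6.10931396484375, 149.37757873535156), 2.2291243076324463)
top panel 0.128 223 [0.5666 0.2253 0.1349] 0.14127562797650728 ((567.0588989257812, 224.2999267578125), (6.335958957672119, 151.04002380371094), 0.013235229067504406)
scene panel 0.02 520 [0.573  0.2318 0.0283] 0.035885771870233896 ((541.078125, 177.11009216308594), (266.27264404296875, 109.24952697753906), 61.49139404296875)
scene panel 0.06 1524 [0.5818 0.2339 0.0954] 0.12782132453073303 ((662.2120361328125, 229.18511962890625), (195.08074951171875, 151.02027893066406), 0.591039776802063)
scene panel 0.128 406 [0.6121 0.2401 0.1349] 0.1497041315692157 ((634.877197265625, 260.9540100097656), (218.44705200195312, 136.18002319335938), 26.117855072021484)
```

View pics/crop1.png

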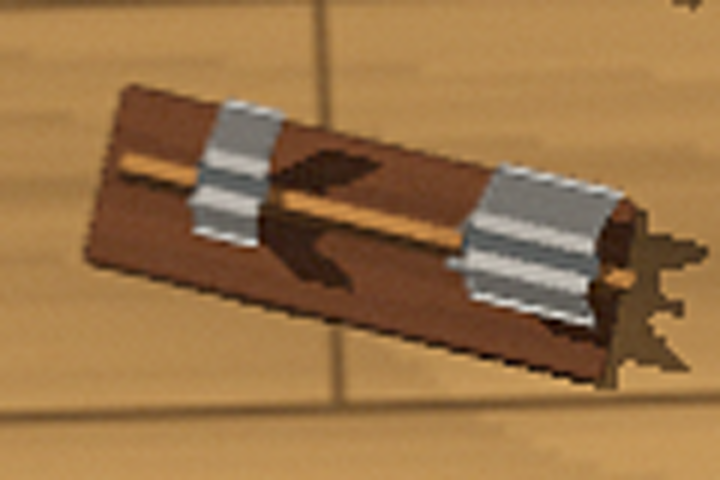

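The crop confirms the target. The clip at crop (540,245), about 44–48 mm wide along the rail, is the wide one. The one at crop (235,175), about 24 mm, is the narrow bystander. Next I compute the move to a hover above it.

```bash
cat >> h.py <<'E'
def plan(p,yaw):
    """tool down, tool y at world angle yaw (deg): prints shift mm, turn deg in tool axes"""
    s=r.read_state(); A=R.from_rotvec(s["orientation"])
    y=np.array([np.cos(np.radians(yaw)),np.sin(np.radians(yaw)),0]); z=np.array([0,0,-1.])
    B=R.from_matrix(np.stack([np.cross(y,z),y,z],1))
    print("t",round(s["t"],2),"pos",np.round(s["position"],4),"F",np.round(s["force"],1),"w",round(float(s["width"]),3))
    print("shift",np.round(A.inv().apply(np.array(p)-s["position"])*1000,1),"turn",np.round(np.degrees((A.inv()*B).as_rotvec()),2))
E
python3 - <<'E'
from h import *
plan([.4713,-.2622,.2],-15.45)
T=np.load("pics/top0.npz")["P"][180:235,105:205].reshape(-1,3); T=T[np.isfinite(T[:,0])]
for lo,hi in((.05,.1),(.1,.128),(.131,.14)):
    w=T[(T[:,2]>lo)&(T[:,2]<hi)]; print(len(w),np.round(w.mean(0),4),np.percentile(w[:,0],[2,50,98]),np.percentile(w[:,1],[0,100]),"slope dx/dy",np.polyfit(w[:,1],w[:,0],1)[0])
E
```

```text
t 0.1 pos [ 0.2416 -0.5213  0.2555] F [-0.4 -0.1 -0.2] w 1.0
shift [ 317.4 -138.5   55.8] turn [ -0.08  -0.05 -49.69]
271 [0.5649 0.2222 0.0757] [0.56387018 0.564849   0.56724374] [0.14848291 0.29712309] slope dx/dy -0.01053984053816871
165 [0.5649 0.2204 0.1142] [0.56386275 0.56472647 0.56825123] [0.14888047 0.29780794] slope dx/dy -0.01215507426184528
199 [0.5668 0.2257 0.1354] [0.56406225 0.56682847 0.56960876] [0.14944805 0.29981934] slope dx/dy -0.008244386617487979
```

```bash
python3 -m creep '40 -17 0 0 0 -6 0; 80 -35 0 0 0 -12 0; 120 -52 0 0 0 -18 0; 160 -70 0 0 0 -24 0; 200 -87 0 0 0 -30 0; 240 -104 10 0 0 -36 0; 280 -122 25 0 0 -42 0; 310 -136 40 0 0 -48 0; 317 -138.5 50 0 0 -49.7 0; 317.4 -138.5 55 0 0 -49.7 0; 317.4 -138.5 55 0 0 -49.7 0; 317.4 -138.5 55 0 0 -49.7 0'
python3 - <<'E'
from h import *
plan([.4713,-.2622,.101],-15.45)
f=grab("wrist","wrist1"); P=np.load("pics/wrist1.npz")["P"].reshape(-1,3); P=P[np.isfinite(P[:,0])]
d=np.hypot(P[:,0]-.4713,P[:,1]+.2622)
for lo,hi in((.07,.112),(.09,.112),(.098,.112)):
    q=P[(d<.045)&(P[:,2]>lo)&(P[:,2]<hi)]; print(len(q),np.round(q.mean(0),4),q[:,2].max(),cv2.minAreaRect((q[:,:2]*1000).astype(np.float32)))
E
```

```text
t: 1.3
position: [0.4708, -0.2634, 0.2011]
orientation: [-2.501, -1.899, -0.001]
force: [0.7, 1.2, -0.1]
width: 1.001
t 1.3 pos [ 0.4708 -0.2634  0.2011] F [ 0.7  1.2 -0.1] w 1.001
shift [  1.2   0.3 100.1] turn [-0.04 -0.05 -0.15]
4460 [ 0.4702 -0.2605  0.0841] 0.10478083253682557 ((470.0980224609375, -261.5001525878906), (48.394832611083984, 49.635643005371094), 74.84972381591797)
1552 [ 0.4703 -0.2604  0.0986] 0.10478083253682557 ((470.1425476074219, -261.454345703125), (44.279884338378906, 49.67964553833008), 75.0864028930664)
912 [ 0.4701 -0.2606  0.1018] 0.10478083253682557 ((470.09381103515625, -261.5293273925781), (44.27653884887695, 49.635536193847656), 74.8651123046875)
```

View pics/wrist1.png

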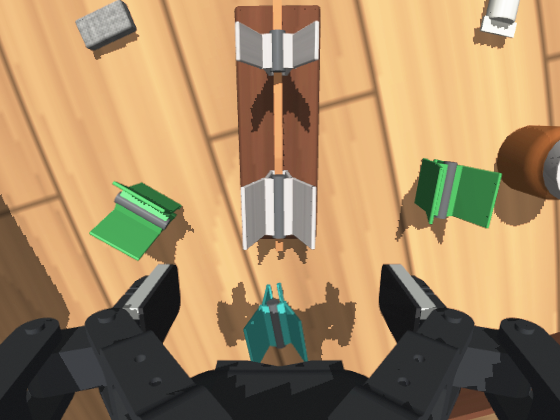

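The wrist view shows the wide clip centred at about (279,210) between the fingers, with the narrow clip far up the rail at (279,48). The decoys are clear of the fingers. I descend, check the force, then squeeze.

```bash
python3 -m creep '1.5 -0.7 25 0 0 0 0; 1.5 -0.7 50 0 0 0 0; 1.5 -0.7 75 0 0 0 0; 1.5 -0.7 90 0 0 0 0; 1.5 -0.7 98 0 0 0 0; 1.5 -0.7 100 0 0 0 0; 1.5 -0.7 100 0 0 0 0'
python3 -m creep '0 0 0 0 0 0 0.2; 0 0 0 0 0 0 0.3; 0 0 0 0 0 0 0.4; 0 0 0 0 0 0 0.5; 0 0 0 0 0 0 0.6; 0 0 0 0 0 0 0.7; 0 0 0 0 0 0 0.8; 0 0 0 0 0 0 0.9; 0 0 0 0 0 0 1; 0 0 0 0 0 0 1; 0 0 0 0 0 0 1; 0 0 0 0 0 0 1'
```

```text
t: 2.05
position: [0.4708, -0.2626, 0.102]
orientation: [2.503, 1.898, 0.001]
force: [-0.2, 0.2, 0.3]
width: 0.996
t: 3.25
position: [0.4717, -0.2637, 0.1059]
orientation: [2.499, 1.895, 0.001]
force: [-5.9, 2.4, 22.3]
width: 0.255
```

```bash
python3 - <<'E'
from h import *
f=grab("wrist","wrist2"); plan([.4705,-.2618,.2],-15.3)
g=grab("scene","scene2"); 
c=cv2.resize(g["pixels"][120:230,190:300],(420,420),interpolation=cv2.INTER_CUBIC)
w=f["pixels"][:420,100:480]
cv2.imwrite("pics/chk2.png",np.hstack([w,c])[...,::-1])
E
```

```text
t 3.3 pos [ 0.4717 -0.2637  0.1059] F [-6.2  2.5 22.9] w 0.261
shift [  1.3  -1.2 -94.1] turn [ 0.27  0.15 -0.35]
```

View pics/chk2.png

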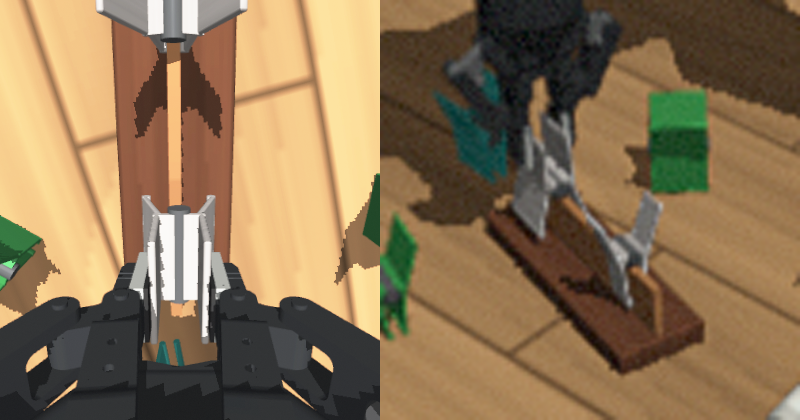

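The wrist view shows the clip's handles nearly parallel between the pads, at about (145..215, 200..340). Width 0.26 is about 22 mm, so the clip is squeezed fully open. I lift it straight up.

```bash
python3 -m creep '0 0 -5 0 0 0 1; 0 0 -10 0 0 0 1; 0 0 -18 0 0 0 1; 0 0 -28 0 0 0 1; 0 0 -40 0 0 0 1; 0 0 -55 0 0 0 1; 0 0 -75 0 0 0 1; 0 0 -95 0 0 0 1; 0 0 -115 0 0 0 1; 0 0 -130 0 0 0 1; 0 0 -140 0 0 0 1; 0 0 -140 0 0 0 1'
python3 - <<'E'
from h import *
f=grab("wrist","wrist3"); plan([.567,.2243,.29],0.6)
g=grab("scene","scene3"); 
c=cv2.resize(g["pixels"][80:220,190:330],(420,420),interpolation=cv2.INTER_CUBIC)
cv2.imwrite("pics/chk3.png",np.hstack([f["pixels"][:420,100:480],c])[...,::-1])
E
```

```text
t: 4.55
position: [0.4718, -0.2637, 0.2477]
orientation: [2.497, 1.893, 0.003]
force: [-0.0, -0.4, -1.9]
width: 0.255
t 4.6 pos [ 0.4714 -0.2634  0.2465] F [ 1.2  0.3 -1.1] w 0.259
shift [495.3 -39.3 -45.3] turn [  0.31   0.22 -16.25]
```

View pics/chk3.png

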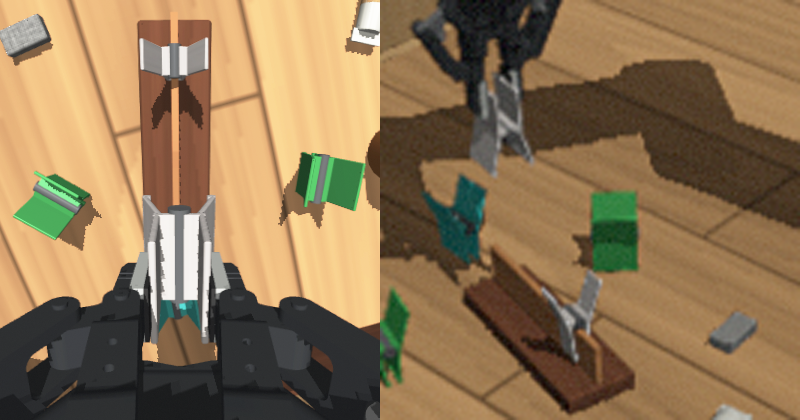

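The clip is held open and clear of the rail, and the narrow clip is still in place at (175,58). I measure where the hinge sits relative to the tool, now and while it was still seated.

```bash
python3 - <<'E'
from h import *
S=[([.4717,-.2637,.1059],[2.499,1.895,.001]),([.4714,-.2634,.2465],r.read_state()["orientation"])]
for n,(p,o) in zip(("wrist2","wrist3"),S):
    P=np.load(f"pics/{n}.npz")["P"]; A=R.from_rotvec(o)
    Q=A.inv().apply(P.reshape(-1,3)-p).reshape(P.shape)*1000
    for rr in range(200,330,20): print(n,rr,[tuple(int(round(v)) if v==v else -999 for v in Q[rr,c]) for c in (246,252,258,264,272,280,286,292,298,304,310)])
    q=Q.reshape(-1,3); q=q[(abs(q[:,1])<4)&(abs(q[:,0])<30)&(q[:,2]>10)&(q[:,2]<50)]
    print(len(q),"x range",np.percentile(q[:,0],[1,99]),"z",np.percentile(q[:,2],[2,25,50,75]),"ymean",q[:,1].mean())
E
```

```text
wrist2 200 [(23, -19, 62), (18, -17, 85), (18, -14, 85), (18, -10, 86), (27, -4, 46), (27, 0, 46), (18, 4, 85), (18, 7, 85), (18, 11, 85), (17, 15, 86), (24, 16, 60)]
wrist2 220 [(13, -19, 59), (18, -14, 43), (23, -10, 24), (21, -8, 31), (21, -4, 32), (21, 0, 32), (21, 2, 31), (21, 5, 31), (21, 8, 31), (24, 10, 22), (14, 16, 56)]
wrist2 240 [(0, -19, 61), (23, -11, -1), (17, -10, 16), (11, -8, 31), (11, -4, 32), (11, 0, 31), (11, 3, 32), (11, 5, 32), (11, 8, 32), (23, 8, -1), (23, 11, -1)]
wrist2 260 [(10, -14, 11), (16, -11, -4), (9, -10, 14), (1, -8, 32), (0, -4, 33), (1, 0, 33), (1, 3, 31), (1, 5, 33), (2, 8, 30), (16, 8, -2), (16, 11, -3)]
wrist2 280 [(10, -13, -7), (9, -11, -4), (2, -9, 10), (-10, -8, 32), (-10, -4, 32), (-9, 0, 31), (-10, 3, 32), (-10, 6, 32), (-7, 8, 26), (8, 9, -3), (9, 11, -5)]
wrist2 300 [(5, -12, -12), (0, -11, -4), (-7, -10, 8), (-64, -12, 106), (-21, -4, 32), (-20, 0, 31), (-21, 3, 32), (-63, 9, 105), (-17, 8, 25), (-1, 9, -3), (3, 10, -9)]
wrist2 320 [(-3, -13, -12), (-9, -11, -3), (-14, -9, 5), (-81, -12, 107), (-80, -6, 105), (-81, 0, 106), (-80, 4, 1
[... 805 characters left out ...]
 (1, 6, 31), (1, 9, 30), (16, 9, -4), (15, 11, -3)]
wrist3 280 [(10, -12, -9), (8, -10, -5), (2, -9, 7), (-10, -8, 31), (-10, -4, 31), (-10, 0, 31), (-9, 3, 30), (-9, 6, 30), (-8, 9, 27), (8, 9, -3), (10, 11, -7)]
wrist3 300 [(5, -12, -13), (-999, -999, -999), (-6, -9, 5), (-121, -16, 202), (-21, -4, 31), (-21, 0, 32), (-22, 3, 32), (-107, 13, 179), (-18, 9, 25), (-1, 9, -4), (3, 11, -10)]
wrist3 320 [(-3, -12, -13), (-10, -11, -3), (-13, -9, 2), (-141, -16, 195), (-176, -9, 248), (-176, 1, 248), (-175, 9, 247), (-175, 16, 247), (-126, 19, 172), (-9, 9, -4), (-4, 11, -13)]
1635 x range [-22.2036831   25.62985682] z [29.5665111  30.35980546 30.79317812 31.28919924] ymean -0.023851021064645175
```

```bash
python3 -m creep '15 -1 -20 0 0 0 1; 45 -4 -35 0 0 -1 1; 90 -7 -45 0 0 -3 1; 140 -11 -45 0 0 -5 1; 190 -15 -45 0 0 -7 1; 240 -19 -45 0 0 -8.5 1; 290 -23 -45 0 0 -10 1; 340 -27 -45 0 0 -12 1; 390 -31 -45 0 0 -13.5 1; 435 -34.5 -45 0.2 0 -15 1; 470 -37.3 -45 0.3 0 -16 1; 485 -38.5 -45 0.3 0.2 -16.25 1'
python3 -m creep '0 0 0 0 0 0 1; 0 0 0 0 0 0 1; 0 0 0 0 0 0 1; 0 0 0 0 0 0 1'
python3 - <<'E'
from h import *
f=grab("wrist","wrist4"); plan([.567,.2243,.189],0.6)
p=r.read_state()["position"]; A=R.from_rotvec(r.read_state()["orientation"])
P=np.load("pics/wrist4.npz")["P"]; Q=A.inv().apply(P.reshape(-1,3)-p)*1000
q=Q[(abs(Q[:,1])<4)&(abs(Q[:,0])<30)&(Q[:,2]>10)&(Q[:,2]<50)]; print("barrel z",np.median(q[:,2]),np.percentile(q[:,0],[1,99]))
W=P.reshape(-1,3); w=W[(W[:,2]>.128)&(W[:,2]<.142)&(abs(W[:,0]-.567)<.03)]
print("edge",len(w),np.percentile(w,[2,50,98],axis=0).round(4).tolist(),np.polyfit(w[:,1],w[:,0],1)[0])
g=grab("scene","scene4"); c=cv2.resize(g["pixels"][120:320,270:470],(420,420),interpolation=cv2.INTER_CUBIC)
cv2.imwrite("pics/chk4.png",np.hstack([f["pixels"][:420,100:480],c])[...,::-1])
E
```

```text
t: 5.85
position: [0.5642, 0.2176, 0.2874]
orientation: [-2.203, -2.235, 0.003]
force: [-1.1, -0.1, -1.7]
width: 0.256
t: 6.25
position: [0.5643, 0.216, 0.2876]
orientation: [-2.206, -2.233, 0.004]
force: [-0.3, -0.1, -0.3]
width: 0.26
t 6.3 pos [0.5643 0.2162 0.2877] F [ 0.2 -0.3 -1. ] w 0.257
shift [ 8.1  3.1 98.7] turn [-0.19 -0.03  0.1 ]
barrel z 32.13616821340061 [-21.6827399   25.90929578]
edge 722 [[0.564, 0.2158, 0.1317], [0.5665, 0.2608, 0.1359], [0.5691, 0.2979, 0.1374]] -0.0055266151977595495
```

View pics/chk4.png

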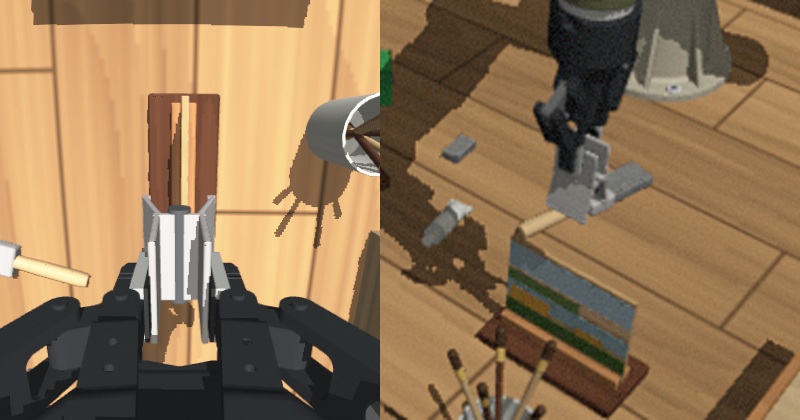

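The wrist view shows the panel's top edge (185, 95–200) in line with the clip, between its jaws. Its x of about 0.5667 agrees with the top camera. The scene view shows the clip upright above the edge. I line up first, then descend in two stages.

```bash
python3 -m creep '4 1.5 0 0 0 0 1; 8 2.7 5 0 0 0 1; 8 2.7 20 0 0 0.1 1; 8 2.7 35 0 0 0.1 1; 8 2.7 48 0 0 0.1 1; 8 2.7 55 0 0 0.1 1; 8 2.7 55 0 0 0.1 1; 8 2.7 55 0 0 0.1 1'
python3 - <<'E'
from h import *
f=grab("wrist","wrist5"); plan([.5668,.2243,.189],0.5)
s=r.read_state();p=s["position"]; A=R.from_rotvec(s["orientation"])
P=np.load("pics/wrist5.npz")["P"]; W=P.reshape(-1,3); w=W[(W[:,2]>.13)&(W[:,2]<.14)&(W[:,1]>.25)&(W[:,1]<.31)&(abs(W[:,0]-.567)<.015)]
q=A.inv().apply(w-p)*1000
print("edge in tool y",np.percentile(q[:,1],[2,50,98]),"x",q[:,0].min(),q[:,0].max(),"z",np.median(q[:,2]),"slope",np.polyfit(q[:,0],q[:,1],1))
g=grab("scene","scene5"); c=cv2.resize(g["pixels"][190:310,300:420],(420,420),interpolation=cv2.INTER_CUBIC)
cv2.imwrite("pics/chk5.png",np.hstack([f["pixels"][:420,100:480],c])[...,::-1])
E
```

```text
t: 7.15
position: [0.5669, 0.2245, 0.233]
orientation: [-2.208, -2.232, 0.003]
force: [1.0, -0.3, -0.9]
width: 0.259
t 7.2 pos [0.5671 0.2246 0.2334] F [ 0.1  0.7 -0.4] w 0.259
shift [-0.3 -0.2 44.4] turn [-0.12 -0.05  0.12]
edge in tool y [-2.66568876 -0.11656048  2.50739452] x 25.367890991359037 74.53353908319374 z 97.49623248011738 slope [ 0.00721453 -0.28762385]
```

View pics/chk5.png

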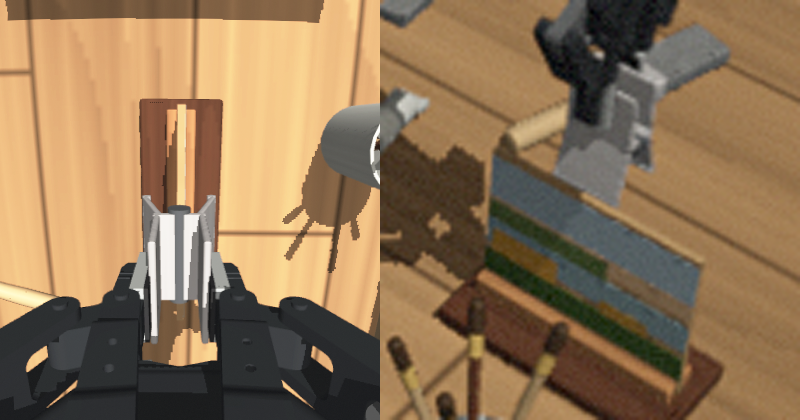

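The panel edge lies within 0.3 mm of the clip's mid-plane and its far end is 75 mm away, so the clip is centred. I lower the rest of the way.

```bash
python3 -m creep '-0.3 -0.2 6 0 0 0.1 1; -0.3 -0.2 12 0 0 0.1 1; -0.3 -0.2 18 0 0 0.1 1; -0.3 -0.2 24 0 0 0.1 1; -0.3 -0.2 30 0 0 0.1 1; -0.3 -0.2 35 0 0 0.1 1; -0.3 -0.2 39 0 0 0.1 1; -0.3 -0.2 42 0 0 0.1 1; -0.3 -0.2 44 0 0 0.1 1; -0.3 -0.2 44 0 0 0.1 1; -0.3 -0.2 44 0 0 0.1 1; -0.3 -0.2 44 0 0 0.1 1'
python3 - <<'E'
from h import *
f=grab("wrist","wrist6"); plan([.5668,.2243,.189],0.5)
s=r.read_state();p=s["position"]; A=R.from_rotvec(s["orientation"])
P=np.load("pics/wrist6.npz")["P"]; W=P.reshape(-1,3); q=A.inv().apply(W-p)*1000
w=q[(W[:,2]>.13)&(W[:,2]<.14)&(W[:,1]>.25)&(W[:,1]<.31)&(abs(W[:,0]-.567)<.015)]
print("edge tool y,z",np.median(w[:,1:],axis=0),np.polyfit(w[:,0],w[:,1],1))
b=q[(abs(q[:,1])<4)&(abs(q[:,0])<20)&(q[:,2]>10)&(q[:,2]<50)]; print("barrel top z",np.median(b[:,2]))
g=grab("scene","scene6"); c=cv2.resize(g["pixels"][190:310,300:420],(420,420),interpolation=cv2.INTER_CUBIC)
cv2.imwrite("pics/chk6.png",np.hstack([f["pixels"][:420,100:480],c])[...,::-1])
E
```

```text
t: 8.45
position: [0.5671, 0.2243, 0.1899]
orientation: [-2.21, -2.23, 0.0]
force: [-0.5, 0.0, -0.4]
width: 0.261
t 8.5 pos [0.5671 0.2243 0.1899] F [-0.8  0.4 -0.4] w 0.256
shift [-0.  -0.3  0.9] turn [-0.07 -0.06  0.02]
edge tool y,z [-0.07704128 53.98109603] [ 0.0064275  -0.54979957]
barrel top z 31.981111926610154
```

View pics/chk6.png

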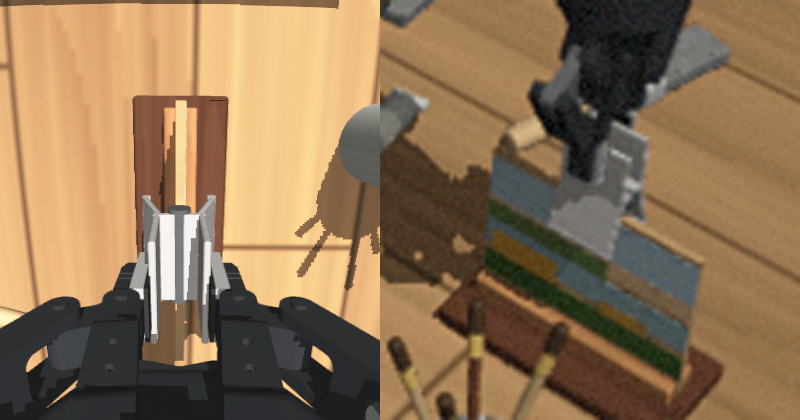

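The clip straddles the edge with a jaw on each side and the hinge about 17–18 mm above it, within 0.5 mm across. No contact force shows. I'm handing in.

```bash
python3 -c "
from station import r
print(r.close_job()); s=r.read_state(); print(s['t'],s['position'],s['force'],s['width'])"
```

```text
the job is handed in; nothing more can be done
None
the job is handed in; nothing more can be done
```

I squeezed the wide clip off its rail, carried it to the painting and lowered it over the middle of the top edge. I handed the job in at about 8.5 s, with the clip still held open there.

- **Position:** the hinge was about 17–18 mm above the edge, so the jaws reach roughly 19 mm down each side. It was within about 0.5 mm across the edge. Along it, the tool read y = 0.2243, the same as the measured middle of the edge.
- **Angle:** the clip was square to the edge within about half a degree, and the tool pointed straight down.
- **Opening:** the gripper width was 0.26, about 22 mm, which matches the handles squeezed parallel. I inferred the jaw angle from that width and the pictures, since there is no direct reading of it.
- **Contact:** the wrist force stayed under about 1 N throughout the lowering, so there was no sign of touching the panel.
- **Bystanders:** the narrow clip was still in place in the pictures after the lift. I did not measure the other bystanders afterwards, but the arm kept clear of them.

Two checks were not perfect. While squeezing on the rail the tool was pushed up about 4 mm with 22 N, which cleared on lifting. The height of the clip in the fingers read 1 mm differently between views, within the camera calibration. The final state could not be read after hand-in, and no verdict was given.

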